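# Back off the wing nut of the red specimen's clamp, whichever way it is threaded

### The arm

A 6-joint arm with a two-finger parallel gripper is mounted at the origin on a cart in front of the work surface, level with it; the furniture and walls round the work are solid. World frame = base frame: x ahead of the robot, y to its left, z up, the work surface at z = 0. Lengths are in m, angles in rad, forces in N, time in s.
With the tool pointing down it reaches from about 0.35 to 0.975 m from the base axis. Payload 4.9 kg.
Tool frame: the origin (TCP) lies between the finger pads; the fingertips stand 22 mm ahead of it and the grasp point (between the pads) lies 3 mm ahead of it; z points along the fingers, y is the line along which they close (so a half turn about z gives the same grasp; the last joint's range is limited). The gripper opens to 85 mm and grips with 20 to 120 N. Pads are 22 mm wide; open, the fingers measure 114 mm over their backs; the gripper's body (76 mm by 85 mm) begins 54 mm behind the grasp point. The pads swing forward as they close: fully open they stand 13 mm farther back than shut.
Start: joints at [1.128, 0.053, 1.613, -0, 1.476, -0.119], TCP at [0.199, 0.593, 0.253] pointing down, gripper open.
Joint ranges: [-3.01, 3.01], [-1.01, 2.22], [0.06, 2.58], [-1.02, 4.17], [0.09, 2.62], [-3.14, 3.14]. Speed limits (rad/s): [2.57, 2.57, 3.14, 3.14, 3.14, 3.14].

### API

Orientations are given as a unit quaternion [w, x, y, z].
In Python, from plant import state, grab_frame, get_calibration, job_done, recognise, regions_of gives the robot as it stands.
- The arm moves only by the tool apply_moves, never from a script. Its argument "targets" is a list of rows, each an object with "translation": the shift along the tool's x, y, z normalised to -1 to 1, where 1 is 100 mm, a list of three; "twist": the turn about the tool's z normalised to -1 to 1, where 1 is 0.1 rad; "hand": the opening, from 0 (shut) to 1 (fully open). A call has 1 to 8 rows; each row shifts and turns the commanded pose from where the row before left it, along the tool's axes as they then stand; what a row does not reach is not made up. A row lasts 1/10 s, in which the tool goes at most 50 mm and 8.59 degrees, less where a joint would pass 70% of its speed; a pose out of reach is approached as far as the arm can. A call with a number of a shift or a turn outside -1 to 1 is refused whole. A call with a gripper value outside its range is refused whole. The fingers move at their own pace and stop on an object; the grip force is fixed at half the most. Time passes only in rows, so rows that do not move let the fingers close. It gives the time, the measured TCP pose, the force, the opening and the grip force at its end, in the units of the state.
- state(): the state, without advancing time (a new reading comes with each control period).
- grab_frame(name): name is "side" or "top"; returns the picture (480x640x3 uint8, red, green, blue); there is no depth.
- get_calibration(name): a dict with "camera_matrix" (3x3 intrinsics, pixels), "pose" (4x4, takes a point from camera to world coordinates). Camera axes: x right, y up, looking along -z (the intrinsics and any distortion apply to the point x, -y, -z); pixel columns grow to the right and rows downward; lengths in m; the calibration is good to about 2 mm. A picture is of the moment at which its call begins. get_calibration takes no time and is no camera call.
- job_done(): hands the job in; it is judged then, once.
Trained networks look in the newest picture that a camera, given by its name, has taken for a name from the list of things; names that differ only in an ending like _2 or _b are one class to them, and where a whole thing is asked for, a point or a joint stands for the part that bears it (a point fixed in the world has none). Each returns a list of dicts, best first, with "score" (0 to 1); they miss things now and then, are a little off and sometimes report something else, mostly with a low value. They report only what shows in the picture. A call takes as long as a camera call. They do not tell look-alikes from the thing itself.
- recognise(camera, query): "point" ([x, y, z] in m, in world coordinates, good to about 4 mm: the middle of the surface that is visible of it).
- regions_of(camera, query): "pixels" (480x640 bool, what is visible of it).
The state is a dict: "time": time; "joint_pos": joint angles; "joint_vel": joint speeds; "joint_efforts": joint torques, N m; "tool_pos": TCP position; "tool_rot": TCP orientation; "contact_force": force on the tool from outside, world axes, zero at the start; "ft_torque": the same for the moment, N m; "gripper_width": opening from 0.0 (shut) to 1.0 (fully open); "grasp_force": force on a finger pad.
Only numpy, scipy, OpenCV 4.12 (cv2) and the standard library are available. Lean on these libraries where they do the work, as an engineer would, in place of code of your own. Each camera call takes 0.05 s, during which the arm holds its last target. There are 200 camera calls.

### The job

Each of the two clamps to the left of the microscope holds a specimen puck; loosen the wing nut of the clamp that holds the red puck by about a sixth of a turn (60 degrees) from tight, then let go. One clamp has a left-hand thread and one a right-hand thread, and nothing shows which is which, so try both ways and feel which way the nut gives: the tight way it stops dead at once. Leave the other clamp's nut as it is and the red puck sitting in its clamp.

Things in the scene. Friction and masses are not known exactly. Their poses are not given: they have to be found in the camera images.
- specimen_red_mid (a point): Red puck, 31 mm across, 18 mm high, loose in the dark jaws of one of two alike clamps; the other clamp holds a black puck. The point is its centre, 19 mm above the worktop, 60 mm horizontally from its own clamp's nut axis, over 100 mm from the other's. z axis up. Each clamp is an aluminium plate 120 x 60 x 10 mm fixed to the worktop, its place and yaw varying.
- nut_a_grip (a point): Orange wing nut of clamp A: an upright bar 56 mm long, 12 mm thick, 28 mm high, 38 to 66 mm above the worktop, on a black hub 25 mm across; all within 80 mm of it lies below 29 mm. The point is inside the bar on the turning axis, 54 mm above the worktop: grip here. x: along the bar (at the start towards its puck); y: across its thickness (pinch along y); z: up. Turns with the nut.
- nut_b_grip (a point): Orange wing nut of clamp B: same shape, sizes and axes as that of clamp A. Both clamps stand left of the stereo microscope, which is 640 mm tall, stands from about 0.5 m ahead of the robot's base on and from about 0.33 m right to 0.05 m left of its centre line, and is in the way of an arm that swings across outstretched: draw back first.
- nut_a (a joint): Angle of clamp A's wing nut, rad, positive anticlockwise from above, 0 = tight (the start). One way it stops dead at 0; the other way it turns with a steady drag of 0.12 N m, up to 2.0 rad, staying where left, and draws the sliding jaw back 3 mm per rad. Of nuts A and B one loosens clockwise, the other anticlockwise; which is not told.
- nut_b (a joint): The same for clamp B's wing nut.
Not all that is in view belongs to the job. Of the things that look like the part that bears specimen_red_mid, the smaller one is meant.

How it is judged:
By the outcome, as a careful person would: the job done as asked, in the order asked, and still so for the second after the job is handed in, with the robot touching nothing.
It also fails if it takes over 38 s, if anything falls off the work surface, if the arm or the gripper's body presses on something with over 40 N, if the wrist force passes 120 N, or if a joint passes its speed limit or range.

## Working session

There is one attempt and no reset: what is moved stays moved. The work goes in short steps, Python scripts to look and compute and a tool call to move; the robot and the scene stay as the last step left them, time stands still between calls to the robot, and variables do not carry over. Pictures are saved under pics/ and viewed, at most 10 in all, crops included, and the job is handed in when it is done.

Besides the shell and the picture viewer there is one more tool, called after "Emit:" as name(argument=value, ...) on one line, values as JSON. apply_moves: Moves the arm, as the interface text tells. Its arguments: {"type":"object","properties":{"targets":{"type":"array"}},"required":["targets"]}

```bash
mkdir -p pics; python3 - <<'E'
from plant import *
import cv2, numpy as np
for c in ("top","side"):
    f=grab_frame(c); cv2.imwrite(f"pics/{c}0.png",f[:,:,::-1])
    for q in ("specimen_red_mid","nut_a_grip"):
        for r in recognise(c,q): print(c,q,np.round(r["point"],3),round(r["score"],2))
    k=get_calibration(c); print(k["camera_matrix"],np.round(k["pose"],3),[x for x in k])
s=state(); print(s["time"],s["tool_pos"],s["tool_rot"],s["joint_pos"])
E
```

```text
top specimen_red_mid [0.47  0.47  0.023] 0.73
top specimen_red_mid [0.538 0.204 0.03 ] 0.71
top specimen_red_mid [0.498 0.369 0.066] 0.44
top nut_a_grip [0.48  0.177 0.062] 0.74
[[476.13655584   0.         324.59458844]
 [  0.         476.13655584 242.09511642]
 [  0.           0.           1.        ]] [[-0.027  0.997 -0.078  0.425]
 [-1.    -0.026  0.004  0.306]
 [ 0.002  0.078  0.997  0.903]
 [ 0.     0.     0.     1.   ]] ['camera_matrix', 'pose']
side specimen_red_mid [0.533 0.197 0.027] 0.94
side specimen_red_mid [0.468 0.462 0.029] 0.66
side nut_a_grip [0.477 0.17  0.056] 0.74
[[618.95154931   0.         308.4958233 ]
 [  0.         618.95154931 236.94373186]
 [  0.           0.           1.        ]] [[ 1.     0.006 -0.01   0.466]
 [-0.011  0.622 -0.783 -0.372]
 [ 0.001  0.783  0.622  0.587]
 [ 0.     0.     0.     1.   ]] ['camera_matrix', 'pose']
0.3 [0.19876661 0.59233455 0.25286215] [-9.80529629e-05  1.61203288e-01  9.86921162e-01 -3.32917441e-04] [ 1.12799727e+00  5.29358855e-02  1.61339346e+00  3.86153604e-06
  1.47595742e+00 -1.18979875e-01]
```

View pics/top0.png

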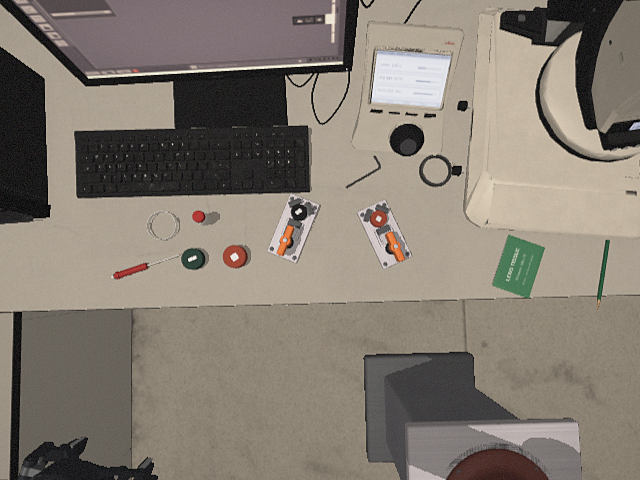

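View pics/side0.png

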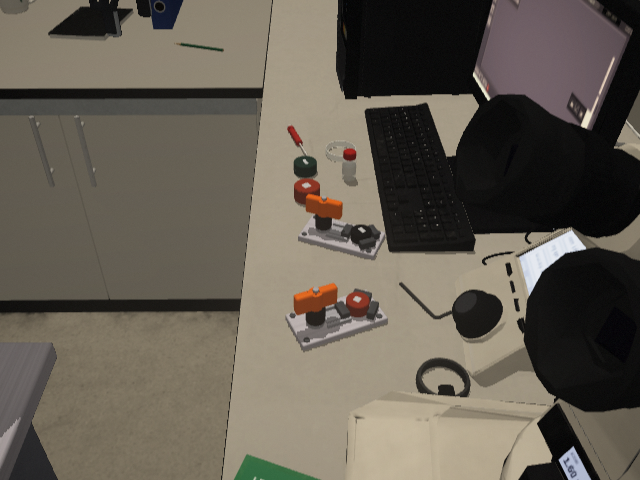

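The red puck is at top (379,217) and side (358,302). Its nut is at top (394,247) and side (315,298). The black puck's clamp is at top (293,230), and the large red disc at top (235,257) is a look-alike. Next I'll measure the nut's position and yaw.

```bash
cat > h.py <<'E'
from plant import *
import cv2, numpy as np
from scipy.spatial.transform import Rotation as R
def ray(c,uv):
    k=get_calibration(c);K=k["camera_matrix"];P=np.array(k["pose"])
    d=np.linalg.inv(K)@[uv[0],uv[1],1]; d=P[:3,:3]@(d*[1,-1,-1]); return P[:3,3],d
def atz(c,uv,z):
    o,d=ray(c,uv); return o+d*(z-o[2])/d[2]
def orange(f,box):
    h=cv2.cvtColor(f,cv2.COLOR_RGB2HSV); m=cv2.inRange(h,(7,190,120),(18,255,255))
    n=np.zeros_like(m);x0,x1,y0,y1=box;n[y0:y1,x0:x1]=m[y0:y1,x0:x1];return n
def yaw(s): 
    q=s["tool_rot"];y=R.from_quat([q[1],q[2],q[3],q[0]]).as_matrix()[:,1];return np.degrees(np.arctan2(y[1],y[0]))
E
python3 - <<'E'
from h import *
f=cv2.imread("pics/top0.png")[:,:,::-1].copy(); g=cv2.imread("pics/side0.png")[:,:,::-1].copy()
for c,im,b in(("top",f,(370,420,220,275)),("side",g,(285,345,275,320))):
    m=orange(im,b); pts=np.argwhere(m)[:,::-1].astype(np.float32); print(c,len(pts),cv2.minAreaRect(pts),pts.mean(0))
    for z in(.052,.066):
        w=np.array([atz(c,p,z)[:2] for p in cv2.boxPoints(cv2.minAreaRect(pts))]);print(z,w.round(4).tolist(),w.mean(0))
hs=cv2.cvtColor(f,cv2.COLOR_RGB2HSV);m=cv2.inRange(hs,(0,150,80),(6,255,255));n=m[200:232,360:400];p=np.argwhere(n)[:,::-1]+[360,200];print("puck",len(p),atz("top",p.mean(0),.028))
for c,im,b in(("top",f[195:275,350:420],0),("side",g[270:350,280:395],0)): cv2.imwrite(f"pics/{c}crop.png",cv2.resize(im[:,:,::-1],None,fx=5,fy=5,interpolation=cv2.INTER_NEAREST))
a=cv2.imread("pics/topcrop.png");b=cv2.imread("pics/sidecrop.png");b=cv2.resize(b,(440,400),interpolation=0) 
cv2.imwrite("pics/both.png",np.hstack([a,b]))
print(yaw(state()))
E
```

```text
top 64 ((394.3604736328125, 246.0858154296875), (30.00457763671875, 10.088876724243164), 58.392494201660156) [394.71875 246.29688]
0.052 [[0.4996, 0.199], [0.5088, 0.1832], [0.4621, 0.1568], [0.453, 0.1725]] [0.48087996 0.17785806]
0.066 [[0.4984, 0.2007], [0.5074, 0.1852], [0.4615, 0.1592], [0.4526, 0.1747]] [0.47995778 0.17996805]
side 673 ((316.1941223144531, 298.62353515625), (22.994630813598633, 43.71148681640625), 77.47119140625) [314.2199  297.95096]
0.052 [[0.4527, 0.1916], [0.5069, 0.2085], [0.5111, 0.1681], [0.4591, 0.1525]] [0.48245676 0.18015991]
0.066 [[0.4531, 0.1768], [0.5058, 0.1933], [0.51, 0.154], [0.4593, 0.1388]] [0.48202097 0.16572116]
puck 166 [0.53478462 0.20248841 0.028     ]
71.44650810217043
```

View pics/both.png

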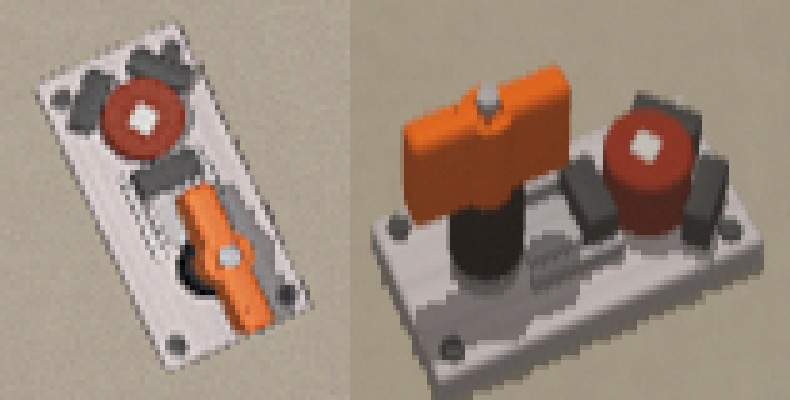

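```bash
python3 - <<'E'
from h import *
o,d=ray("top",(395.8,246.2));p,e=ray("side",(315.7,289.8))
A=np.c_[d,-e];t=np.linalg.lstsq(A,p-o,rcond=None)[0];print(o+d*t[0],p+e*t[1])
pk=atz("top",(378.6,218.8),.028);pk2=atz("side",(280+(646-350)/3.826,270+147/5),.028)
n=atz("top",(395.8,246.2),.068);print("puck",pk,pk2,"nut",n, atz("side",(315.7,289.8),.068))
a=atz("top",(350+200/5,195+187/5),.066);b=atz("top",(350+256/5,195+330/5),.066)
print("ends",a,b,np.linalg.norm(a-b),np.degrees(np.arctan2(*(a-b)[1::-1])),(a+b)/2)
v=pk-n;print(np.linalg.norm(v[:2]),np.degrees(np.arctan2(v[1],v[0])))
E
```

```text
[0.47947359 0.17780388 0.06853679] [0.48148916 0.17786238 0.06865979]
puck [0.53379396 0.20147839 0.028     ] [0.53607408 0.20246705 0.028     ] nut [0.47950874 0.17772135 0.068     ] [0.48150913 0.17856179 0.068     ]
ends [0.50434361 0.18673165 0.066     ] [0.4533066 0.1689102 0.066    ] 0.05405904281395968 19.248524457107667 [0.47882511 0.17782092 0.066     ]
0.05925606706287294 23.63581358727541
```

Emit:
apply_moves(targets=[{"translation":[-0.2,-0.15,0],"twist":-0.5,"hand":1},{"translation":[-0.34,-0.26,0],"twist":0,"hand":1},{"translation":[-0.34,-0.26,0],"twist":0,"hand":1},{"translation":[-0.34,-0.26,0],"twist":0,"hand":1},{"translation":[-0.34,-0.26,0],"twist":0,"hand":1},{"translation":[-0.34,-0.26,0],"twist":0,"hand":1},{"translation":[-0.34,-0.26,0],"twist":0,"hand":1},{"translation":[-0.34,-0.26,0],"twist":0,"hand":1}])

```text
time: 1.1
tool_pos: [0.3937, 0.3309, 0.2534]
tool_rot: [0.0, 0.136, 0.991, 0.0]
contact_force: [0.3, 0.2, -0.5]
gripper_width: 1.005
grasp_force: 0.0
```

Emit:
apply_moves(targets=[{"translation":[0,0,0.2],"twist":-0.85,"hand":1},{"translation":[0,0,0.2],"twist":-0.85,"hand":1},{"translation":[0,0,0],"twist":-0.85,"hand":1},{"translation":[0,0,0],"twist":-0.85,"hand":1},{"translation":[0,0,0],"twist":-0.85,"hand":1},{"translation":[0,0,0],"twist":-0.85,"hand":1},{"translation":[0,0,0],"twist":-0.85,"hand":1},{"translation":[0,0,0],"twist":-0.85,"hand":1}])

```text
time: 1.9
tool_pos: [0.3929, 0.3323, 0.2133]
tool_rot: [0.0, -0.203, 0.979, -0.0]
contact_force: [-0.5, 0.2, 0.1]
gripper_width: 1.001
grasp_force: 0.0
```

```bash
cat > go.py <<'E'
import sys
from h import *
def rel(g,a,s=None):
    s=s or state();q=s["tool_rot"];M=R.from_quat([q[1],q[2],q[3],q[0]]).as_matrix()
    print("t",s["time"],"pos",np.round(s["tool_pos"],4),"yaw",round(yaw(s),2),"q",np.round(s["joint_pos"],2))
    d=(a-yaw(s)+90)%180-90
    print("tool shift/100mm",np.round(M.T@(np.array(g)-s["tool_pos"])*10,3),"twist units",round(-np.radians(d)*10,2),"tool z",M[:,2].round(3))
if __name__=="__main__": rel([float(v) for v in sys.argv[1:4]],float(sys.argv[4]))
E
python3 go.py .4805 .178 .14 113.7
```

```text
t 1.9 pos [0.3929 0.3323 0.2133] yaw 113.48 q [ 0.56 -0.19  1.91 -0.    1.42 -1.42]
tool shift/100mm [-0.188 -1.764  0.733] twist units -0.04 tool z [ 0. -0. -1.]
```

Emit:
apply_moves(targets=[{"translation":[-0.038,-0.36,0],"twist":0,"hand":1},{"translation":[-0.038,-0.36,0],"twist":0,"hand":1},{"translation":[-0.038,-0.36,0],"twist":0,"hand":1},{"translation":[-0.038,-0.36,0],"twist":0,"hand":1},{"translation":[-0.036,-0.324,0],"twist":0,"hand":1},{"translation":[0,0,0.35],"twist":0,"hand":1},{"translation":[0,0,0.35],"twist":-0.04,"hand":1},{"translation":[0,0,0],"twist":0,"hand":1}])

```text
time: 2.7
tool_pos: [0.4763, 0.1766, 0.1379]
tool_rot: [-0.005, -0.203, 0.979, -0.0]
contact_force: [-1.9, 0.9, -0.1]
gripper_width: 0.999
grasp_force: 0.0
```

```bash
python3 go.py .4805 .178 .059 113.7; python3 -c "
from h import *
f=grab_frame('side');cv2.imwrite('pics/s1.png',f[150:390,230:470,::-1].repeat(2,0).repeat(2,1))"
```

```text
t 2.7 pos [0.4763 0.1766 0.1379] yaw 113.46 q [ 0.21 -0.12  1.98 -0.    1.29 -1.77]
tool shift/100mm [-0.052 -0.005  0.789] twist units -0.04 tool z [-0.01  -0.002 -1.   ]
```

View pics/s1.png

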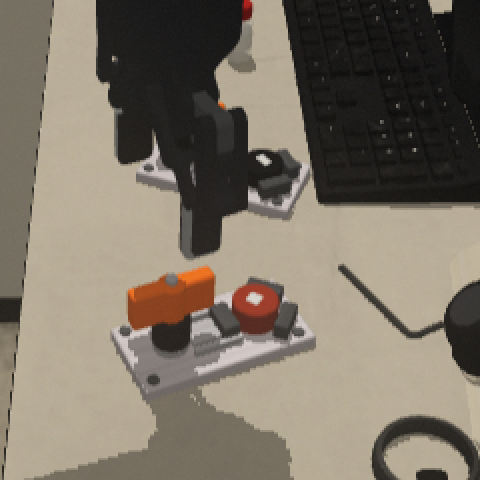

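The side picture shows the open fingers above the red puck's nut, which sits at crop (170,297), with nothing in between. I'll go down over it.

Emit:
apply_moves(targets=[{"translation":[-0.02,0,0.2],"twist":0,"hand":1},{"translation":[0,0,0.2],"twist":0,"hand":1},{"translation":[0,0,0.2],"twist":0,"hand":1},{"translation":[0,0,0.17],"twist":0,"hand":1},{"translation":[0,0,0],"twist":0,"hand":1},{"translation":[0,0,0],"twist":0,"hand":1}])

```text
time: 3.35
tool_pos: [0.4829, 0.179, 0.0682]
tool_rot: [0.001, -0.204, 0.979, -0.0]
contact_force: [0.3, -0.1, 0.3]
gripper_width: 1.002
grasp_force: 0.0
```

```bash
python3 go.py .4805 .178 .059 113.7; python3 -c "
from h import *
f=grab_frame('side');g=grab_frame('top');a=f[230:350,260:400].repeat(3,0).repeat(3,1);b=g[190:310,330:450].repeat(3,0).repeat(3,1)
cv2.imwrite('pics/s2.png',np.hstack([a,b])[:,:,::-1])"
```

```text
t 3.35 pos [0.4829 0.179  0.0682] yaw 113.53 q [ 0.21 -0.02  2.01 -0.    1.14 -1.77]
tool shift/100mm [0.027 0.    0.092] twist units -0.03 tool z [ 0.002  0.001 -1.   ]
```

View pics/s2.png

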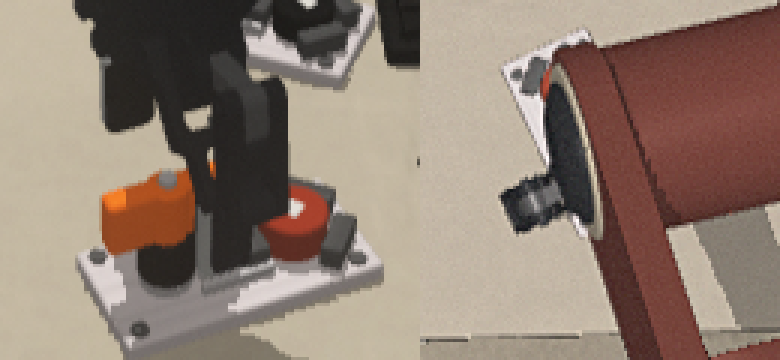

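```bash
python3 - <<'E'
from h import *
def proj(c,X):
    k=get_calibration(c);P=np.linalg.inv(np.array(k["pose"]));p=P[:3,:3]@X+P[:3,3];p=p*[1,-1,-1];u=np.array(k["camera_matrix"])@p;return u[:2]/u[2]
s=state();q=s["tool_rot"];M=R.from_quat([q[1],q[2],q[3],q[0]]).as_matrix()
for sy in(-1,1):
  for y in(.0425,.057):
    for x in(-.011,.011):
      X=s["tool_pos"]+M@[x,sy*y,.009]; print(sy,y,x,X.round(3),((proj("side",X)-[260,230])*3).round())
print((proj("side",np.array([.4805,.178,.068]))-[260,230])*3)
E
```

```text
-1 0.0425 -0.011 [0.51  0.144 0.06 ] [242. 254.]
-1 0.0425 0.011 [0.49  0.136 0.06 ] [192. 270.]
-1 0.057 -0.011 [0.516 0.131 0.06 ] [259. 278.]
-1 0.057 0.011 [0.496 0.122 0.06 ] [208. 295.]
1 0.0425 -0.011 [0.477 0.222 0.06 ] [153. 123.]
1 0.0425 0.011 [0.456 0.214 0.06 ] [106. 137.]
1 0.057 -0.011 [0.471 0.236 0.06 ] [139. 103.]
1 0.057 0.011 [0.451 0.227 0.06 ] [ 93. 117.]
[164.64181004 180.37003032]
```

The left image shows the fingers straddling the orange bar: far finger near crop (126,120), near finger near (232,265). That agrees with my projection to within about 3 mm, and the puck is untouched. I'll lower a little and grip.

Emit:
apply_moves(targets=[{"translation":[0.02,0,0.07],"twist":0,"hand":1},{"translation":[0,0,0],"twist":0,"hand":1},{"translation":[0,0,0],"twist":0,"hand":0.5},{"translation":[0,0,0],"twist":0,"hand":0.3},{"translation":[0,0,0],"twist":0,"hand":0.2},{"translation":[0,0,0],"twist":0,"hand":0.15},{"translation":[0,0,0],"twist":0,"hand":0.1},{"translation":[0,0,0],"twist":0,"hand":0.05}])

```text
time: 4.25
tool_pos: [0.4807, 0.1781, 0.0606]
tool_rot: [0.001, -0.203, 0.979, 0.0]
contact_force: [-2.0, 0.4, 6.3]
gripper_width: 0.129
grasp_force: 60.6
```

Emit:
apply_moves(targets=[{"translation":[0,0,0],"twist":0,"hand":0},{"translation":[0,0,0],"twist":0,"hand":0},{"translation":[0,0,0],"twist":0,"hand":0}])

```text
time: 4.55
tool_pos: [0.4807, 0.1781, 0.0606]
tool_rot: [0.001, -0.203, 0.979, 0.0]
contact_force: [-1.1, 0.6, 5.7]
gripper_width: 0.126
grasp_force: 60.6
```

```bash
python3 -c "
from go import *
rel([.4805,.178,.061],113.7);s=state();print(s['ft_torque'],s['contact_force'],s['joint_efforts'])"
```

```text
t 4.55 pos [0.4807 0.1781 0.0606] yaw 113.47 q [ 0.21 -0.01  2.02  0.    1.13 -1.77]
tool shift/100mm [ 0.002 -0.    -0.004] twist units -0.04 tool z [ 0.001  0.001 -1.   ]
[ 0.04125363  0.25606436 -0.18316425] [-1.09202264  0.55008898  5.72651717] [ -0.30677453 -28.78910244 -29.8388207   -0.22259351  -0.40196965
  -0.18010297]
```

Emit:
apply_moves(targets=[{"translation":[0,0,0],"twist":0.2,"hand":0},{"translation":[0,0,0],"twist":0.2,"hand":0},{"translation":[0,0,0],"twist":0,"hand":0}])

```text
time: 4.85
tool_pos: [0.4807, 0.1781, 0.0606]
tool_rot: [0.001, -0.184, 0.983, 0.0]
contact_force: [-0.6, -0.5, 5.3]
gripper_width: 0.132
grasp_force: 60.5
```

```bash
python3 -c "
from go import *
rel([.4805,.178,.061],113.7);s=state();print(s['ft_torque'],s['contact_force'],s['joint_efforts'][5],s['joint_pos'][5])"
```

```text
t 4.85 pos [0.4807 0.1781 0.0606] yaw 111.2 q [ 0.21 -0.01  2.02  0.    1.13 -1.73]
tool shift/100mm [ 0.002 -0.    -0.004] twist units -0.44 tool z [ 0.001  0.001 -1.   ]
[ 0.02186652  0.23861027 -0.05109041] [-0.6472817  -0.51322659  5.26025166] 0.03998068976216018 -1.7315683588746842
```

Emit:
apply_moves(targets=[{"translation":[0,0,0],"twist":0.2,"hand":0},{"translation":[0,0,0],"twist":0.2,"hand":0},{"translation":[0,0,0],"twist":0,"hand":0}])

```text
time: 5.15
tool_pos: [0.4807, 0.1781, 0.0606]
tool_rot: [0.001, -0.164, 0.986, 0.0]
contact_force: [-1.9, -0.2, 4.7]
gripper_width: 0.126
grasp_force: 60.5
```

```bash
python3 -c "
from go import *
rel([.4805,.178,.061],113.7);s=state();print(s['ft_torque'],s['contact_force'],s['joint_efforts'][5],s['joint_pos'][5],s['gripper_width'])"
```

```text
t 5.15 pos [0.4807 0.1781 0.0606] yaw 108.91 q [ 0.21 -0.01  2.02  0.    1.13 -1.69]
tool shift/100mm [ 0.002 -0.    -0.004] twist units -0.84 tool z [ 0.001  0.001 -1.   ]
[ 0.0801549   0.24287205 -0.04056371] [-1.9000087  -0.2029436   4.73497331] 0.03889363375492394 -1.691587783320681 0.126459299869829
```

The torque stays flat at −0.04 N m while the nut turns clockwise, so it seems to give that way. I'll go a little further, check the torque again and look.

Emit:
apply_moves(targets=[{"translation":[0,0,0],"twist":0.4,"hand":0},{"translation":[0,0,0],"twist":0.4,"hand":0},{"translation":[0,0,0],"twist":0.4,"hand":0},{"translation":[0,0,0],"twist":0.4,"hand":0},{"translation":[0,0,0],"twist":0.4,"hand":0},{"translation":[0,0,0],"twist":0,"hand":0}])

```text
time: 5.75
tool_pos: [0.4807, 0.178, 0.0606]
tool_rot: [0.001, -0.065, 0.998, 0.0]
contact_force: [-1.2, 0.1, 5.7]
gripper_width: 0.129
grasp_force: 60.5
```

```bash
python3 -c "
from go import *
rel([.4805,.178,.061],113.7);s=state();print(s['ft_torque'],s['contact_force'],s['joint_efforts'][5],s['joint_pos'][5],s['gripper_width'])
f=grab_frame('side');cv2.imwrite('pics/s3.png',f[230:350,260:400,::-1].repeat(4,0).repeat(4,1))"
```

```text
t 5.75 pos [0.4807 0.178  0.0606] yaw 97.42 q [ 0.21 -0.01  2.02  0.    1.13 -1.49]
tool shift/100mm [ 0.002 -0.    -0.004] twist units -2.84 tool z [ 0.001  0.001 -1.   ]
[-0.05020875  0.20306525 -0.13464946] [-1.24677428  0.10511634  5.70573919] 0.012343600974418223 -1.4910719483781274 0.1286728057683592
```

View pics/s3.png

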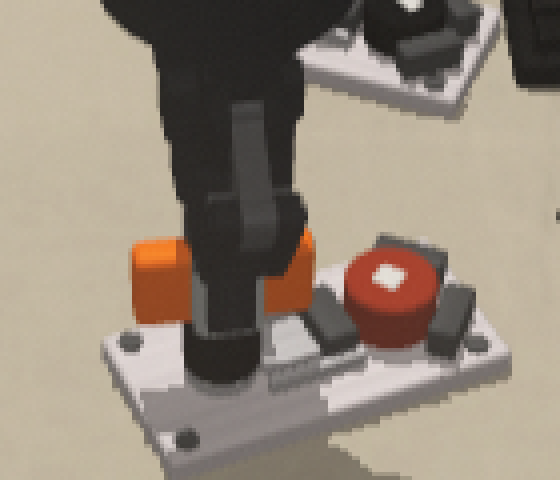

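The bar has turned clockwise with the gripper: it now lies along x at crop (220,280), and the puck still sits in its jaws. Clockwise loosens, with 43.9° left to go.

Emit:
apply_moves(targets=[{"translation":[0,0,0],"twist":0.6,"hand":0},{"translation":[0,0,0],"twist":0.6,"hand":0},{"translation":[0,0,0],"twist":0.6,"hand":0},{"translation":[0,0,0],"twist":0.6,"hand":0},{"translation":[0,0,0],"twist":0.6,"hand":0},{"translation":[0,0,0],"twist":0.6,"hand":0},{"translation":[0,0,0],"twist":0.6,"hand":0},{"translation":[0,0,0],"twist":0.6,"hand":0}])

```text
time: 6.6
tool_pos: [0.4807, 0.178, 0.0606]
tool_rot: [0.001, 0.175, 0.985, 0.0]
contact_force: [-1.1, -0.2, 5.9]
gripper_width: 0.129
grasp_force: 60.5
```

Emit:
apply_moves(targets=[{"translation":[0,0,0],"twist":0.6,"hand":0},{"translation":[0,0,0],"twist":0.6,"hand":0},{"translation":[0,0,0],"twist":0.6,"hand":0},{"translation":[0,0,0],"twist":0.6,"hand":0},{"translation":[0,0,0],"twist":0.45,"hand":0},{"translation":[0,0,0],"twist":0,"hand":0},{"translation":[0,0,0],"twist":0,"hand":0}])

```text
time: 7.3
tool_pos: [0.4807, 0.1779, 0.0606]
tool_rot: [0.001, 0.312, 0.95, 0.0]
contact_force: [-2.4, 0.5, 4.9]
gripper_width: 0.133
grasp_force: 60.6
```

```bash
python3 -c "
from go import *
rel([.4805,.178,.061],53.6);s=state();print(s['ft_torque'],s['gripper_width'])"
```

```text
t 7.3 pos [0.4807 0.1779 0.0606] yaw 53.61 q [ 0.21 -0.01  2.02 -0.    1.13 -0.73]
tool shift/100mm [ 0.002 -0.    -0.004] twist units 0.0 tool z [ 0.001  0.    -1.   ]
[-0.09767715  0.32835623 -0.128576  ] 0.13283126341983453
```

Emit:
apply_moves(targets=[{"translation":[0,0,0],"twist":0,"hand":0.3},{"translation":[0,0,0],"twist":0,"hand":0.6},{"translation":[0,0,0],"twist":0,"hand":0.9},{"translation":[0,0,0],"twist":0,"hand":0.9},{"translation":[0,0,0],"twist":0,"hand":0.9},{"translation":[0,0,-0.15],"twist":0,"hand":0.9},{"translation":[0,0,-0.3],"twist":0,"hand":0.9},{"translation":[0,0,-0.3],"twist":0,"hand":0.9}])

```text
time: 8.1
tool_pos: [0.4795, 0.1776, 0.1356]
tool_rot: [-0.0, 0.312, 0.95, -0.0]
contact_force: [0.7, -0.2, 1.4]
gripper_width: 0.902
grasp_force: 0.0
```

Emit:
apply_moves(targets=[{"translation":[0,0,-0.35],"twist":0,"hand":0.9},{"translation":[0,0,-0.35],"twist":0,"hand":0.9},{"translation":[0.2,0.2,0],"twist":0,"hand":0.9},{"translation":[0,0.35,0],"twist":0,"hand":0.9},{"translation":[0,0.35,0],"twist":0,"hand":0.9},{"translation":[0,0.2,0],"twist":0,"hand":0.9},{"translation":[0,0,0],"twist":0,"hand":0.9},{"translation":[0,0,0],"twist":0,"hand":0.9}])

```text
time: 8.9
tool_pos: [0.5289, 0.2781, 0.2049]
tool_rot: [0.0, 0.312, 0.95, -0.0]
contact_force: [0.4, -0.5, 0.6]
gripper_width: 0.9
grasp_force: 0.0
```

```bash
python3 -c "
from go import *
rel([.4805,.178,.061],53.6)
f=grab_frame('side');g=grab_frame('top');a=f[190:350,260:400].repeat(3,0).repeat(3,1);b=g[180:340,320:440].repeat(3,0).repeat(3,1)
cv2.imwrite('pics/s4.png',np.hstack([a,b])[:,:,::-1])"
```

```text
t 8.9 pos [0.5289 0.2781 0.2049] yaw 53.65 q [ 0.36  0.02  1.73 -0.    1.39 -0.58]
tool shift/100mm [-0.203 -1.093  1.439] twist units 0.01 tool z [ 0. -0. -1.]
```

View pics/s4.png

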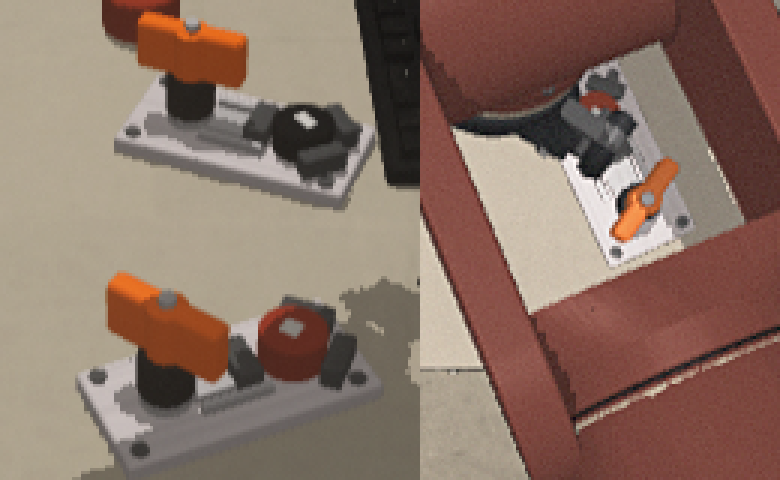

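The nut has turned about 60° clockwise: its bar now runs from (668,165) to (625,235) in the right-hand (top) image. The red puck sits in its jaws at (293,340) in the left-hand (side) image. The other clamp is unchanged, and the arm is clear of everything.

```bash
python3 -c "
from plant import *
print(job_done())"
```

```text
the job is handed in; nothing more can be done
None
```

I loosened the red puck's clamp nut by about 60° clockwise and let go; the red puck is still in its clamp, the other nut was not touched, and I handed the job in at about 9 s. I only tried the clockwise way, because the nut gave at once and turned with steady drag.

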